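Zero the cup tally by clicking its finger wheel

TASK

Zero the cup tally: with a fingertip, flick the yellow ribbed wheel forward (its top edge away from the robot), one click at a time and letting it come to rest after each, until its crimson rib stands straight up, and do not run past it. Only touch the wheel lightly: do not lift, tip or shove the counter, and leave the blue counter and everything else alone.

Things in the scene. Friction and masses are not known exactly. Their poses are not given: they have to be found in the camera images.
- cup_counter: The cup tally counter (yellow wheel, yellow foot band), a loose stand of about 0.85 kg: base 130 x 100 mm, 24 mm tall; two cream cheeks, 6 mm thick, 34 mm either side of the middle, rise to 94 mm. Origin: centre of the underside; x is forward, away from the robot (yaw up to 0.35 rad either way), z up.
- cup_hub (a point): Centre of the yellow wheel, on its axle (along y), 80 mm above the counter's underside; axes as the counter's. The wheel: a disc 60 mm across, 14 mm wide, with eight radial ribs 45 degrees apart, 7 mm thick, 14 mm wide, their round ends 48 mm from the axle. At rest one rib stands straight up, its end 128 mm above the table, and the next lean 45 degrees before and behind it.
- cup_wheel (a joint): Turn of the yellow wheel, rad: 0 with the crimson rib straight up, growing as the top moves forward (+x). A click is 45 degrees (0.785). A sprung roller holds each click with about 2 N at the rib ends; pushed over half a click the wheel falls on into the next by itself, damped, not running on. It starts in a click, 2, 3 or 4 before zero; a stop at -3.6 ends backward turning.
- cup_rib (a point): End of the crimson rib (the other seven are yellow), 48 mm from the axle; turns with the wheel. A fingertip let down 12 mm below the top of whichever rib is upright, on the robot's side of it, and drawn level and forward until its front is 35 to 50 mm past the axle gives just one click: the rib dips out under it.
- jar_counter: The other counter (blue wheel with one white rib, blue foot band), of the same build and size, to be left alone. Origin: centre of the underside, x forward, z up.
- jar_rib (a point): End of the white rib of the blue wheel, 48 mm from its axle.
- coffee_pot: terracotta coffee pot with lid, 116 mm wide plus handle and spout along y, 146 mm tall; origin under its centre. Bystander.
- glass_jar: amber glass jar with brass twist cap, 76 mm wide, 120 mm tall; origin under its centre. Bystander.
- push_dispenser: white plastic dispenser with a red push top and nozzle, 68 mm wide, 134 mm tall; origin under its centre. Bystander.
- enamel_mug: yellow enamel mug, 76 mm wide, 75 mm tall, handle at its +y; origin under its centre. Bystander.
- espresso_cup: small white cup, 52 mm wide, 50 mm tall; origin under its centre. Bystander.
- sugar_bowl: blue ceramic bowl, 90 mm wide, 45 mm tall; origin under its centre. Bystander.

How it is judged:
By the outcome, as a careful person would: the job done as asked, in the order asked, and still so for the second after the job is handed in, with the robot touching nothing.
It also fails if it takes over 48 s, if anything falls off the work surface, if the arm or the gripper's body presses on something with over 40 N, if the wrist force passes 120 N, or if a joint passes its speed limit or range.

ROBOT

A 6-joint arm with a two-finger parallel gripper is mounted at the origin on the work surface. World frame = base frame: x ahead of the robot, y to its left, z up, the work surface at z = 0. Lengths are in mm, angles in rad, forces in N, time in s.
With the tool pointing down it reaches from about 425 to 950 mm from the base axis. Payload 3.5 kg.
Tool frame: the origin (TCP) lies at the very end of the fingers, on their centre line; the grasp point (between the pads) lies 19 mm behind it (env.tcp_to_grasp is the z of the grasp point in the tool frame, in mm); z points along the fingers, x is the direction in which the jaws open and shut, and the axes are right-handed (so a half turn about z gives the same grasp; the last joint's range is limited). The gripper opens to 85 mm and grips with 20 to 120 N. Pads are 22 mm wide; open, the fingers measure 114 mm over their backs; the gripper's body (76 mm by 85 mm) begins 54 mm behind the grasp point. The pads swing forward as they close: fully open they stand 13 mm farther back than shut.
Start: joints at [-1.483, 0.286, 1.577, -0, 1.279, -0.15], TCP at [159.032, -655.984, 209.925] pointing down, gripper open.
Joint ranges: [-2.77, 2.77], [-0.9, 2.22], [0.21, 2.48], [-1.53, 4.67], [0.24, 2.81], [-2.84, 2.84]. Speed limits (rad/s): [2.79, 2.79, 3.14, 3.14, 3.14, 3.14].

INTERFACE

Orientations are given as a rotation vector (axis times angle).
In Python, from rig import sense, eyes, hand_in, env gives the robot as it stands.
- The arm moves only by the tool play_rows, never from a script. Its argument "series" is text: rows parted by semicolons, each of 7 numbers parted by spaces: the shift along the world's x, y, z in cm, then the turn, a rotation vector about the world's x, y, z in degrees, then the gripper command: -1 is shut, 1 is fully open, values between are in proportion. In form: x y z wx wy wz grip; .... A call has 1 to 8 rows; each row shifts and turns the commanded pose from where the row before left it; what a row does not reach is not made up. A row lasts 1/8 s, in which the tool goes at most 62.5 mm and 10.7 degrees, less where a joint would pass 70% of its speed; a pose out of reach is approached as far as the arm can. A call is refused whole if a number of a shift passes 6.25 or a number of a turn 10.7, either way. A call with a gripper value outside its range is refused whole. The fingers move at their own pace and stop on an object; "force" is the grip in N (left out, the last holds). Time passes only in rows, so rows that do not move let the fingers close. It gives the time, the measured TCP pose, the force and the opening at its end, in the units of the state.
- sense(): the state, without advancing time (a new reading comes with each control period).
- eyes.grab_frame(name): name is "scene" or "top" or "wrist"; returns (picture, depth): 420x560x3 uint8, blue, green, red; 420x560 float32, mm along the optical axis (not along the pixel's ray), 0 where there is no reading.
- eyes.camera_info(name): a dict with "fx", "fy", "cx", "cy" (pixels), "world_from_camera" (4x4, takes a point from camera to world coordinates). Camera axes: x right, y up, looking along -z (the intrinsics and any distortion apply to the point x, -y, -z); pixel columns grow to the right and rows downward; lengths in mm; the calibration is good to about 2 mm. A picture is of the moment at which its call begins: read the wrist's pose just before it. camera_info takes no time and is no camera call; for the wrist camera it gives the pose at the moment of the call.
- hand_in(): hands the job in, once; it reports no verdict.
Trained networks look in the newest picture that a camera, given by its name, has taken for a name from the list of things; names that differ only in an ending like _2 or _b are one class to them, and where a whole thing is asked for, a point or a joint stands for the part that bears it (a point fixed in the world has none). Each returns a list of dicts, best first, with "confidence" (0 to 1); they miss things now and then, are a little off and sometimes report something else, mostly with a low value. They report only what shows in the picture. A call takes as long as a camera call.
- eyes.regions_of(camera, target): "region" (420x560 bool, what is visible of it) and "uv" ([column, row] in pixels, amid what is visible of it).
The state is a dict: "time": time; "q": joint angles; "joint_velocities": joint speeds; "joint_torque": joint torques, N m; "position": TCP position; "tool_rot": TCP orientation; "wrist_force": force on the tool from outside, world axes, zero at the start; "moment": the same for the moment, N m; "width": finger opening in mm.
Only numpy, scipy, OpenCV 4.12 (cv2) and the standard library are available. Lean on these libraries where they do the work, as an engineer would, in place of code of your own. Each camera call takes 0.05 s, during which the arm holds its last target.

## Working session

There is one attempt and no reset: what is moved stays moved. The work goes in short steps, Python scripts to look and compute and a tool call to move; the robot and the scene stay as the last step left them, time stands still between calls to the robot, and variables do not carry over. Pictures are saved under pics/ and viewed, and the job is handed in when it is done.

Besides the shell and the picture viewer there is one more tool, called after ">>>" as name(argument=value, ...) on one line, values as JSON. play_rows: Moves the arm, as the interface text tells. Its arguments: {"type":"object","properties":{"series":{"type":"string"},"force":{"type":"number"}},"required":["series"]}

```bash
mkdir -p pics; ls; cat > h.py <<'E'
import numpy as np, cv2
from rig import sense, eyes, hand_in, env
def px2w(cam,u,v,d,info=None):
    i=info or eyes.camera_info(cam)
    p=np.array([(u-i['cx'])/i['fx']*d,-(v-i['cy'])/i['fy']*d,-d,1.0])
    return (np.array(i['world_from_camera'])@p)[:3]
def cloud(cam,mask,depth,info=None):
    i=info or eyes.camera_info(cam)
    v,u=np.nonzero(mask&(depth>0)); d=depth[v,u]
    P=np.stack([(u-i['cx'])/i['fx']*d,-(v-i['cy'])/i['fy']*d,-d,np.ones_like(d)])
    return (np.array(i['world_from_camera'])@P)[:3].T
E
python3 - <<'E'
from h import *
for c in ['scene','top']:
    im,d=eyes.grab_frame(c); cv2.imwrite(f'pics/{c}0.png',im); np.save(f'{c}0.npy',d)
    i=eyes.camera_info(c); print(c,{k:np.round(v,2).tolist() for k,v in i.items()})
    for t in ['cup_counter','cup_hub','cup_rib','jar_counter']:
        r=eyes.regions_of(c,t)
        for k in r[:2]:
            P=cloud(c,k['region'],d)
            print(t,k['confidence'],k['uv'],k['region'].sum(),np.round(np.median(P,0)) if len(P) else None)
s=sense();print(s['time'],s['position'],s['tool_rot'],s['width'],s['wrist_force'])
E
```

```text
pics
scene {'fx': 492.76, 'fy': 492.76, 'cx': 272.3, 'cy': 209.19, 'world_from_camera': [[-0.43, -0.53, 0.73, 1657.22], [0.9, -0.25, 0.36, 529.79], [-0.01, 0.81, 0.58, 941.5], [0.0, 0.0, 0.0, 1.0]]}
cup_counter 0.71 [327.8, 212.2] 335 [539. 163.  93.]
cup_counter 0.61 [327.1, 227.7] 1443 [545. 165.  27.]
cup_hub 0.66 [330.0, 227.1] 1462 [543. 166.  27.]
cup_rib 0.94 [326.8, 210.4] 367 [536. 163.  93.]
jar_counter 0.86 [243.4, 197.4] 1119 [ 497. -137.   28.]
top {'fx': 521.88, 'fy': 521.88, 'cx': 279.44, 'cy': 209.6, 'world_from_camera': [[-0.01, 0.99, -0.17, 344.58], [-1.0, -0.02, -0.02, -12.87], [-0.03, 0.17, 0.98, 1431.56], [0.0, 0.0, 0.0, 1.0]]}
cup_counter 0.87 [229.3, 233.7] 1690 [515. 154.  28.]
cup_hub 0.64 [230.1, 237.5] 1845 [515. 154.  27.]
cup_rib 0.67 [223.6, 229.8] 458 [521. 160.  95.]
cup_rib 0.53 [342.3, 252.2] 1909 [ 471. -143.   27.]
jar_counter 0.88 [342.8, 249.6] 1860 [ 471. -144.   27.]
jar_counter 0.71 [121.8, 258.1] 942 [465. 454.  29.]
0.5 [ 159.0231605  -655.96359059  209.89740139] [-2.46921841e+00  1.94223498e+00  6.44140522e-05] 85.17320030720218 [-0.14096131 -0.37326003  0.04781308]
```

View pics/scene0.png

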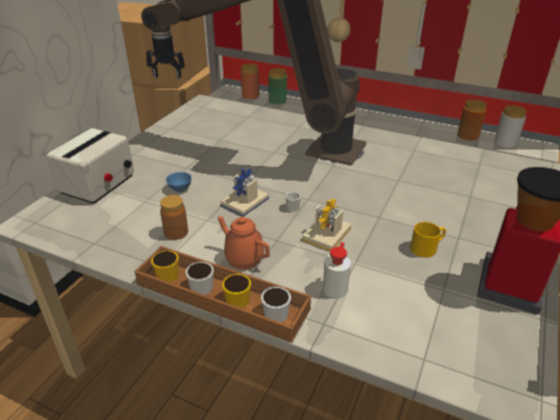

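View pics/top0.png

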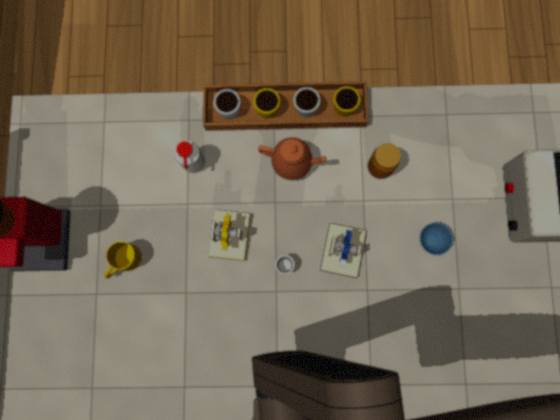

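```bash
python3 - <<'E'
import cv2
a=cv2.imread('pics/scene0.png')[170:270,280:380];b=cv2.imread('pics/top0.png')[180:280,180:280]
a=cv2.resize(a,(400,400),interpolation=2);b=cv2.resize(b,(400,400),interpolation=2)
cv2.imwrite('pics/crop0.png',cv2.hconcat([a,b]))
E
```

```text
(no output)
```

View pics/crop0.png

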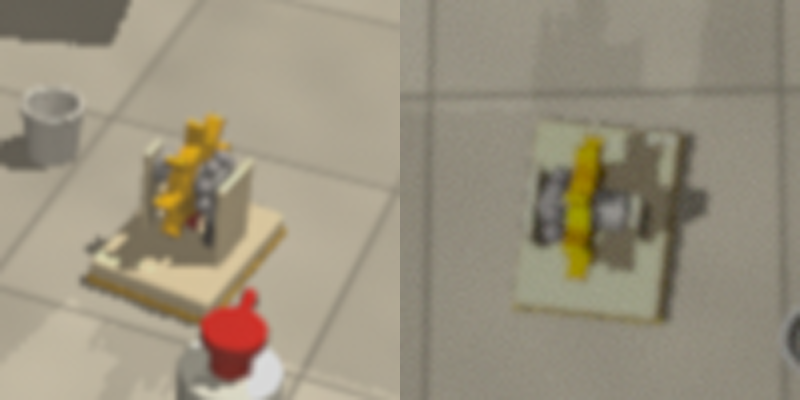

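```bash
python3 - <<'E'
from h import *
P=[]
for c in ['top','scene']:
    d=np.load(c+'0.npy'); Q=cloud(c,np.ones(d.shape,bool),d); im=cv2.imread(f'pics/{c}0.png').reshape(-1,3)[ (d>0).reshape(-1)]
    m=(abs(Q[:,0]-518)<110)&(abs(Q[:,1]-155)<110)
    Q=Q[m];im=im[m]
    b=Q[(Q[:,2]>17)&(Q[:,2]<31)]
    r=cv2.minAreaRect(b[:,:2].astype(np.float32)); print(c,'base',len(b),r,'tbl z',np.median(Q[Q[:,2]<12][:,2]),'base z',np.median(b[:,2]))
    hsv=cv2.cvtColor(im[None],cv2.COLOR_BGR2HSV)[0]
    y=(hsv[:,0]>15)&(hsv[:,0]<35)&(hsv[:,1]>140)&(Q[:,2]>50)
    W=Q[y]; print('wheel',len(W),W.min(0).round(),W.max(0).round(),W.mean(0).round(1))
    l=cv2.fitLine(W[:,:2].astype(np.float32),cv2.DIST_HUBER,0,.01,.01).ravel(); print('line',l,np.arctan2(l[1],l[0]))
    h=Q[Q[:,2]>85]; print('tall',h.min(0).round(),h.max(0).round())
i=eyes.camera_info('wrist'); print(np.round(np.linalg.inv(np.array(i['world_from_camera'])),3).tolist(), i['fx'])
import scipy.spatial.transform as t
s=sense(); R=t.Rotation.from_rotvec(s['tool_rot']).as_matrix(); print(R.round(2).tolist())
T=np.eye(4);T[:3,:3]=R;T[:3,3]=s['position'];print((np.linalg.inv(T)@np.array(i['world_from_camera'])).round(2).tolist())
E
```

```text
top base 1096 ((523.8408203125, 159.9967803955078), (100.80179595947266, 130.4019012451172), 83.16844177246094) tbl z 1.865546201832899 base z 25.37757423812468
wheel 225 [477. 150.  56.] [569. 175. 136.] [520.7 159.6 103.9]
line [ 9.9311513e-01 -1.1714258e-01  5.2024005e+02  1.5927328e+02] -0.11741216
tall [477. 122.  85.] [569. 198. 136.]
scene base 635 ((527.0047607421875, 158.62625122070312), (103.0408935546875, 136.54483032226562), 82.6880874633789) tbl z -744.1634009704861 base z 24.816005282247943
wheel 204 [481. 148.  52.] [572. 169. 131.] [539.3 159.6  95.7]
line [ 9.8850948e-01 -1.5115899e-01  5.3804272e+02  1.6053246e+02] -0.15174063
tall [493. 122.  85.] [570. 198. 131.]
[[0.236, -0.972, 0.0, -674.787], [0.939, 0.228, -0.259, 33.036], [0.251, 0.062, 0.966, -377.067], [0.0, 0.0, 0.0, 1.0]] 302.43489171324273
[[0.24, -0.97, -0.0], [-0.97, -0.24, 0.0], [-0.0, -0.0, -1.0]]
[[1.0, -0.0, -0.0, -0.39], [-0.0, -0.97, -0.26, -65.84], [-0.0, 0.26, -0.97, -163.2], [0.0, 0.0, 0.0, 1.0]]
```

>>> play_rows(series="3.5 4.5 0.3 0 0 0 -1; 3.7 4.7 0.3 0 0 0 -1; 3.7 4.7 0 0 0 -2 -1; 3.7 4.7 0 0 0 -3 -1; 3.7 4.7 0 0 0 -3 -1; 3.7 4.7 0 0 0 -3 -1; 3.0 5.0 0 0 0 -3 -1; 1.5 5.5 0 0 0 -3 -1", force=20)

```text
time: 1.5
position: [425.2, -269.4, 216.3]
tool_rot: [-2.153, 2.287, -0.002]
wrist_force: [0.1, 0.2, 0.5]
width: 0.4
```

```bash
python3 - <<'E'
from h import *
s=sense();print(s['time'],s['q'],s['position'],s['tool_rot'],s['width'],s['wrist_force'])
E
```

```text
1.5 [-7.66778578e-01 -1.04648079e-01  1.98469844e+00  3.28402958e-04
  1.26047401e+00  8.64102486e-01] [ 425.16082554 -269.38848573  216.3146176 ] [-2.15334718e+00  2.28700861e+00 -1.65198003e-03] 0.3879134144166653 [0.09657893 0.20290113 0.4690835 ]
```

>>> play_rows(series="1.0 6.1 0 0 0 -2 -1; 1.0 6.1 0 0 0 -1.7 -1; 1 6.1 0 0 0 0 -1; 0.8 6.1 0 0 0 0 -1; 0.5 6.1 0 0 0 0 -1; 0.3 6.0 0 0 0 0 -1; 0.2 5.7 0 0 0 0 -1; 0 0 0 0 0 0 -1")

```text
time: 2.5
position: [471.5, 154.4, 216.2]
tool_rot: [-2.087, 2.347, 0.0]
wrist_force: [-0.4, -0.1, 0.1]
width: -0.2
```

```bash
cat > look.py <<'E'
import sys
from h import *
from scipy.spatial.transform import Rotation as Ro
n=sys.argv[1]; cams=sys.argv[2:] or ['wrist']
s=sense();R=Ro.from_rotvec(s['tool_rot']).as_matrix()
print(round(s['time'],2),np.round(s['q'],2),np.round(s['position'],1),'-y yaw deg',np.degrees(np.arctan2(-R[1,1],-R[0,1])).round(1),'z',R[:,2].round(3),'w',round(s['width'],1),'F',np.round(s['wrist_force'],1))
for c in cams:
    i=eyes.camera_info(c)
    im,d=eyes.grab_frame(c); cv2.imwrite(f'pics/{n}_{c}.png',im); np.save(f'{n}_{c}.npy',d)
    Q=cloud(c,np.ones(d.shape,bool),d,i); col=im[d>0]
    hsv=cv2.cvtColor(col[None],cv2.COLOR_BGR2HSV)[0]
    near=np.hypot(Q[:,0]-524,Q[:,1]-160)<110
    y=near&(hsv[:,0]>15)&(hsv[:,0]<35)&(hsv[:,1]>140)&(Q[:,2]>45)&(Q[:,2]<140)
    r=near&((hsv[:,0]>168)|(hsv[:,0]<8))&(hsv[:,1]>120)&(Q[:,2]>25)&(Q[:,2]<140)
    b=near&(Q[:,2]>17)&(Q[:,2]<31)
    if b.sum()>50: print(c,'base',b.sum(),cv2.minAreaRect(Q[b][:,:2].astype(np.float32)),np.median(Q[b][:,2]).round(1))
    e=np.array([np.cos(-.119),np.sin(-.119)])
    for nm,m in [('yel',y),('red',r)]:
        if m.sum()>3:
            W=Q[m]; rel=W[:,:2]-[524,160]; f=rel@e; l=rel@[-e[1],e[0]]
            k=W[:,2]>115
            print(c,nm,m.sum(),'fwd',f.min().round(),f.max().round(),f.mean().round(1),'lat',l.min().round(),l.max().round(),np.median(l).round(1),'z',W[:,2].min().round(),W[:,2].max().round(),W[:,2].mean().round(1),'top(fwd,lat)',(f[k].mean().round(1),np.median(l[k]).round(1)) if k.any() else None)
E
python3 look.py a wrist scene top
```

```text
2.5 [ 0.11 -0.12  2.    0.    1.26  1.8 ] [471.5 154.4 216.2] -y yaw deg -6.7 z [ 0.     0.001 -1.   ] w -0.2 F [-0.4 -0.1  0.1]
wrist base 5960 ((526.1596069335938, 159.00660705566406), (100.39579010009766, 128.9412078857422), 83.27423858642578) 23.0
wrist yel 1570 fwd -45.0 49.0 5.0 lat -8.0 6.0 -1.0 z 72.0 129.0 104.9 top(fwd,lat) (np.float64(2.2), np.float64(-0.9))
scene base 636 ((527.8145751953125, 159.31427001953125), (101.81932067871094, 135.65565490722656), 82.88230895996094) 24.9
scene yel 210 fwd -46.0 49.0 15.1 lat -32.0 9.0 2.1 z 46.0 132.0 94.9 top(fwd,lat) (np.float64(4.4), np.float64(1.1))
top base 446 ((522.3321533203125, 146.78529357910156), (74.44926452636719, 130.02377319335938), 83.2037353515625) 25.1
```

View pics/a_wrist.png

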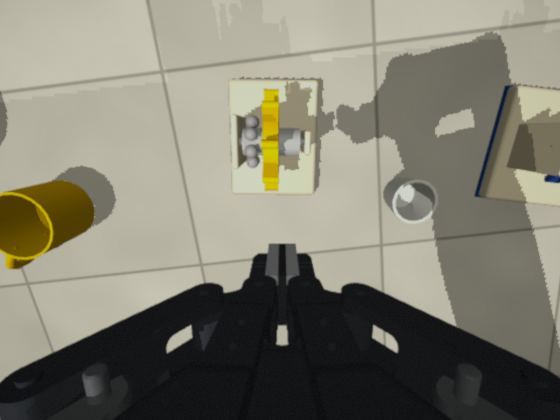

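>>> play_rows(series="1.7 0.35 -2.0 0 0 0 -1; 1.76 0.36 -2.6 0 0 0 -1; 0 0 -2.0 0 0 0 -1; 0 0 -1.5 0 0 0 -1; 0 0 0 0 0 0 -1; 0 0 0 0 0 0 -1")

```text
time: 3.4
position: [507.2, 157.7, 135.9]
tool_rot: [-2.078, 2.354, -0.001]
wrist_force: [0.1, -0.1, 1.0]
width: 0.2
```

```bash
python3 look.py b wrist
```

```text
3.4 [ 0.11  0.04  1.99 -0.    1.1   1.81] [507.2 157.7 135.9] -y yaw deg -7.1 z [ 0.002  0.    -1.   ] w 0.2 F [ 0.1 -0.1  1. ]
wrist base 8221 ((526.1961059570312, 159.01388549804688), (100.1345443725586, 128.32223510742188), 82.91791534423828) 23.0
wrist yel 2396 fwd -26.0 49.0 13.5 lat -8.0 6.0 -0.9 z 81.0 129.0 105.7 top(fwd,lat) (np.float64(3.4), np.float64(-1.1))
```

View pics/b_wrist.png

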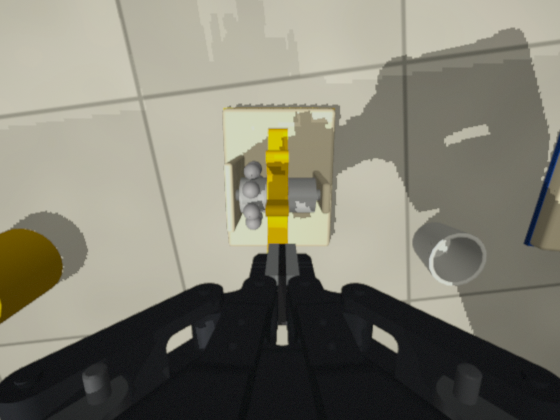

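```bash
python3 - <<'E'
from h import *
from scipy.spatial.transform import Rotation as Ro
d=np.load('b_wrist.npy'); i=eyes.camera_info('wrist'); s=sense()
R=Ro.from_rotvec(s['tool_rot']).as_matrix()
print(s['position'])
for v in range(236,275,3):
    print(v,[ (np.round(R.T@(px2w('wrist',u,v,d[v,u],i)-s['position']),0)+0).tolist() for u in (262,272,282,292,302)])
E
```

```text
[507.39336354 157.9037854  136.16890943]
236 [[-20.0, 35.0, 113.0], [-7.0, 4.0, 28.0], [0.0, 5.0, 29.0], [10.0, 36.0, 113.0], [19.0, 36.0, 114.0]]
239 [[-20.0, 39.0, 113.0], [-7.0, 7.0, 28.0], [0.0, 6.0, 27.0], [10.0, 38.0, 113.0], [19.0, 39.0, 113.0]]
242 [[-20.0, 41.0, 111.0], [-7.0, 8.0, 26.0], [0.0, 8.0, 27.0], [10.0, 41.0, 112.0], [19.0, 42.0, 114.0]]
245 [[-20.0, 45.0, 113.0], [-5.0, -11.0, -27.0], [0.0, -11.0, -28.0], [4.0, -12.0, -28.0], [19.0, 45.0, 113.0]]
248 [[-21.0, 57.0, 136.0], [-5.0, -12.0, -32.0], [0.0, -12.0, -32.0], [4.0, -12.0, -32.0], [21.0, 57.0, 136.0]]
251 [[-21.0, 61.0, 135.0], [-5.0, -11.0, -34.0], [0.0, -11.0, -35.0], [4.0, -11.0, -34.0], [21.0, 61.0, 136.0]]
254 [[-10.0, -7.0, -29.0], [-5.0, -11.0, -38.0], [0.0, -11.0, -38.0], [4.0, -11.0, -38.0], [9.0, -8.0, -30.0]]
257 [[-10.0, -8.0, -33.0], [-5.0, -11.0, -42.0], [0.0, -11.0, -42.0], [4.0, -12.0, -42.0], [9.0, -8.0, -34.0]]
260 [[-9.0, -8.0, -37.0], [-5.0, -11.0, -45.0], [0.0, -12.0, -45.0], [4.0, -11.0, -45.0], [9.0, -7.0, -36.0]]
263 [[-9.0, -8.0, -40.0], [-5.0, -11.0, -47.0], [0.0, -12.0, -49.0], [4.0, -12.0, -48.0], [9.0, -7.0, -39.0]]
266 [[-9.0, -7.0, -42.0], [-4.0, -11.0, -50.0], [0.0, -12.0, -51.0], [4.0, -11.0, -50.0], [8.0, -7.0, -42.0]]
269 [[-9.0, -7.0, -45.0], [-4.0, -12.0, -54.0], [0.0, -12.0, -54.0], [4.0, -12.0, -54.0], [8.0, -8.0, -45.0]]
272 [[-9.0, -7.0, -47.0], [-4.0, -11.0, -55.0], [0.0, -11.0, -56.0], [4.0, -11.0, -56.0], [8.0, -7.0, -47.0]]
```

>>> play_rows(series="-0.1 0.35 -0.6 0 0 0 -1; 0 0 -0.7 0 0 0 -1; 0 0 -0.6 0 0 0 -1; 0 0 0 0 0 0 -1; 0 0 0 0 0 0 -1")

```text
time: 4.08
position: [505.7, 161.6, 115.9]
tool_rot: [-2.08, 2.354, 0.0]
wrist_force: [0.3, -0.7, 0.6]
width: 0.1
```

```bash
python3 look.py c wrist
```

```text
4.08 [0.12 0.07 2.01 0.   1.06 1.81] [505.7 161.6 115.9] -y yaw deg -7.1 z [ 0.  0. -1.] w 0.1 F [ 0.3 -0.7  0.6]
wrist base 9247 ((526.4043579101562, 158.92686462402344), (100.37025451660156, 128.8718719482422), 82.88709259033203) 23.0
wrist yel 2727 fwd -20.0 49.0 16.2 lat -8.0 6.0 -1.0 z 80.0 129.0 105.7 top(fwd,lat) (np.float64(3.9), np.float64(-0.9))
```

View pics/c_wrist.png

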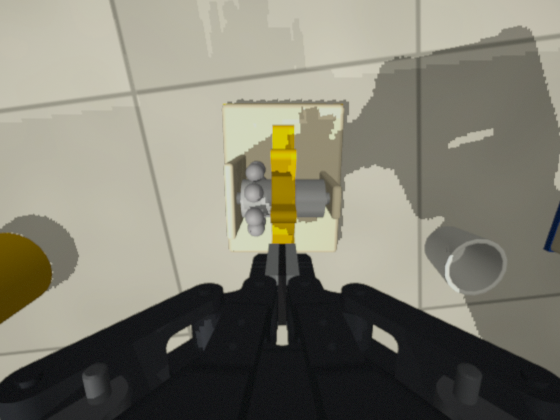

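>>> play_rows(series="0.4 -0.05 0 0 0 0 -1; 0.4 -0.05 0 0 0 0 -1; 0.4 -0.05 0 0 0 0 -1; 0.4 -0.05 0 0 0 0 -1; 0.4 -0.05 0 0 0 0 -1; 0.4 -0.05 0 0 0 0 -1; 0.4 -0.05 0 0 0 0 -1")

```text
time: 5.0
position: [533.9, 158.1, 115.9]
tool_rot: [2.08, -2.354, -0.0]
wrist_force: [0.0, -0.8, 0.2]
width: -0.2
```

```bash
python3 look.py d1 wrist
```

```text
5.0 [ 0.11  0.13  1.95 -0.    1.07  1.8 ] [533.9 158.1 115.9] -y yaw deg -7.1 z [-0. -0. -1.] w -0.2 F [ 0.  -0.8  0.2]
wrist base 7910 ((526.2589721679688, 158.9489288330078), (100.26239013671875, 128.94590759277344), 82.9957275390625) 23.0
wrist yel 1641 fwd 9.0 49.0 29.3 lat -9.0 6.0 -1.1 z 80.0 116.0 98.7 top(fwd,lat) (np.float64(33.7), np.float64(-3.1))
```

>>> play_rows(series="0.4 -0.05 0 0 0 0 -1; 0.4 -0.05 0 0 0 0 -1; 0.4 -0.05 0 0 0 0 -1; 0.4 -0.05 0 0 0 0 -1; 0.4 -0.05 0 0 0 0 -1; 0.4 -0.05 0 0 0 0 -1; 0 0 0 0 0 0 -1; 0 0 1.0 0 0 0 -1")

```text
time: 6.05
position: [556.8, 155.1, 125.2]
tool_rot: [2.079, -2.353, -0.002]
wrist_force: [-0.9, -0.7, -0.1]
width: -0.0
```

>>> play_rows(series="0 0 2.5 0 0 0 -1; -1.8 0.2 1.0 0 0 0 -1; -3 0.35 0 0 0 0 -1; -2.0 0.25 0 0 0 0 -1; 0 0 0 0 0 0 -1; 0 0 0 0 0 0 -1")

```text
time: 6.8
position: [490.5, 163.1, 161.7]
tool_rot: [-2.079, 2.353, -0.002]
wrist_force: [0.9, -0.4, 0.9]
width: -0.3
```

```bash
python3 look.py e1 wrist scene
```

```text
6.8 [ 0.12 -0.02  2.01 -0.    1.15  1.82] [490.5 163.1 161.7] -y yaw deg -7.1 z [ 0.002  0.    -1.   ] w -0.3 F [ 0.9 -0.4  0.9]
wrist base 7516 ((525.8336791992188, 159.0798797607422), (100.21035766601562, 130.2002410888672), 82.74612426757812) 22.9
wrist yel 2223 fwd -46.0 48.0 7.0 lat -8.0 6.0 -0.9 z 80.0 129.0 106.5 top(fwd,lat) (np.float64(3.3), np.float64(-0.8))
scene base 629 ((527.3101196289062, 159.96405029296875), (100.48451232910156, 134.15577697753906), 82.0065689086914) 24.8
scene yel 205 fwd -45.0 50.0 15.4 lat -31.0 10.0 2.1 z 47.0 130.0 94.5 top(fwd,lat) (np.float64(1.0), np.float64(1.0))
```

View pics/e1_wrist.png

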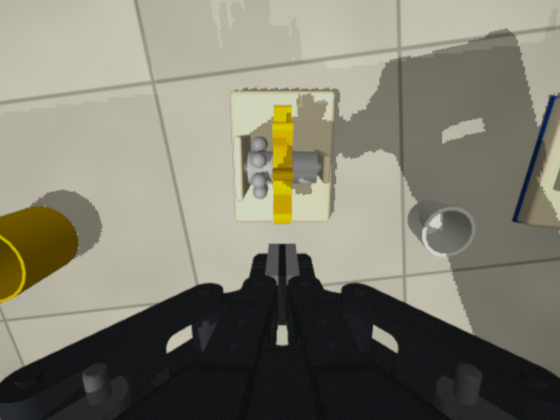

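```bash
python3 - <<'E'
import cv2
a=cv2.imread('pics/a_scene.png')[190:250,295:355];b=cv2.imread('pics/e1_scene.png')[190:250,295:355]
a=cv2.resize(a,(400,400),interpolation=2);b=cv2.resize(b,(400,400),interpolation=2)
cv2.imwrite('pics/crop1.png',cv2.hconcat([a,b]))
E
```

```text
(no output)
```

View pics/crop1.png

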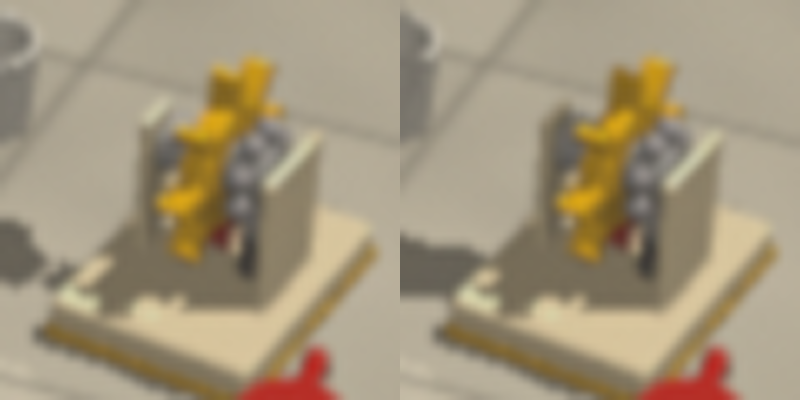

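```bash
python3 - <<'E'
from h import *
i=eyes.camera_info('scene'); M=np.linalg.inv(np.array(i['world_from_camera']))
e=np.array([.993,-.1175,0]);y=np.array([.1175,.993,0])
H=np.array([526,159.2,80.])
for a in range(-180,180,45):
    t=np.radians(a); 
    for r in (30,48):
        o=[]
        for l in (-7,7):
            p=M@np.r_[H+r*(np.sin(t)*e+np.array([0,0,np.cos(t)]))+l*y,1]
            u=i['cx']+i['fx']*p[0]/-p[2]; v=i['cy']-i['fy']*p[1]/-p[2]
            o.append([(u-295)*6.667,(v-190)*6.667])
        print(a,r,np.round(o).tolist())
for n in 'a','e1':
    im=cv2.imread(f'pics/{n}_scene.png'); h=cv2.cvtColor(im,cv2.COLOR_BGR2HSV)[218:235,320:336]
    m=((h[...,0]>165)|(h[...,0]<8))&(h[...,1]>90); print(n,m.sum(),np.argwhere(m).mean(0)+[218,320])
    print(im[220:230,328].tolist())
E
```

```text
-180 30 [[201.0, 211.0], [229.0, 221.0]]
-180 48 [[199.0, 243.0], [226.0, 253.0]]
-135 30 [[224.0, 172.0], [251.0, 181.0]]
-135 48 [[235.0, 180.0], [262.0, 190.0]]
-90 30 [[235.0, 124.0], [263.0, 134.0]]
-90 48 [[253.0, 105.0], [281.0, 114.0]]
-45 30 [[229.0, 95.0], [257.0, 105.0]]
-45 48 [[244.0, 58.0], [272.0, 67.0]]
0 30 [[208.0, 102.0], [237.0, 112.0]]
0 48 [[211.0, 68.0], [239.0, 78.0]]
45 30 [[185.0, 142.0], [213.0, 152.0]]
45 48 [[173.0, 133.0], [201.0, 143.0]]
90 30 [[173.0, 191.0], [201.0, 202.0]]
90 48 [[154.0, 212.0], [182.0, 223.0]]
135 30 [[180.0, 220.0], [208.0, 230.0]]
135 48 [[165.0, 257.0], [193.0, 267.0]]
a 5 [225.2 327.6]
[[56, 83, 98], [56, 82, 98], [48, 79, 99], [42, 68, 99], [42, 53, 96], [47, 53, 98], [56, 65, 102], [73, 88, 110], [86, 105, 117], [88, 108, 118]]
e1 5 [225.2 327.6]
[[56, 83, 98], [56, 82, 98], [47, 79, 100], [40, 67, 98], [42, 53, 97], [46, 53, 98], [56, 66, 103], [73, 88, 110], [85, 104, 116], [89, 109, 119]]
```

```bash
python3 - <<'E'
import cv2
o=[]
for n in 'c','d1','e1':
    a=cv2.imread(f'pics/{n}_wrist.png')[80:260,200:370]; o.append(cv2.resize(a,None,fx=1.55,fy=2.5,interpolation=2) if 0 else cv2.resize(a,(265,281),interpolation=2))
cv2.imwrite('pics/crop2.png',cv2.resize(cv2.hconcat(o),(795,281)))
E
```

```text
(no output)
```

View pics/crop2.png

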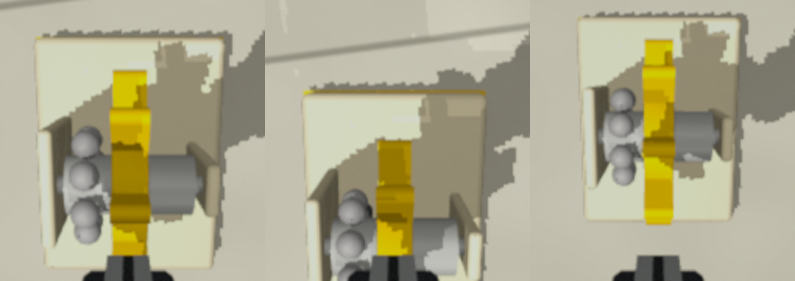

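>>> play_rows(series="1.5 -0.15 -1.5 0 0 0 -1; 0 0 -1.5 0 0 0 -1; 0 0 -1.0 0 0 0 -1; 0 0 -0.6 0 0 0 -1; 0 0 0 0 0 0 -1; 0 0 0 0 0 0 -1")

```text
time: 7.65
position: [504.9, 161.7, 115.5]
tool_rot: [-2.08, 2.354, -0.001]
wrist_force: [-0.2, -0.2, 0.4]
width: 0.1
```

```bash
python3 look.py c2 wrist
```

```text
7.65 [0.12 0.07 2.01 0.   1.06 1.81] [504.9 161.7 115.5] -y yaw deg -7.1 z [ 0.001  0.    -1.   ] w 0.1 F [-0.2 -0.2  0.4]
wrist base 9284 ((525.897216796875, 158.95980834960938), (100.06135559082031, 129.98910522460938), 82.9260025024414) 23.0
wrist yel 2774 fwd -21.0 49.0 15.9 lat -8.0 6.0 -1.0 z 80.0 140.0 105.9 top(fwd,lat) (np.float64(3.3), np.float64(-0.9))
```

>>> play_rows(series="0.4 -0.05 0 0 0 0 -1; 0.4 -0.05 0 0 0 0 -1; 0.4 -0.05 0 0 0 0 -1; 0.4 -0.05 0 0 0 0 -1; 0.4 -0.05 0 0 0 0 -1")

```text
time: 8.32
position: [524.9, 159.1, 114.9]
tool_rot: [2.08, -2.354, -0.0]
wrist_force: [-0.2, 0.3, 0.4]
width: 0.1
```

```bash
python3 look.py d2 wrist scene
```

```text
8.32 [0.11 0.11 1.97 0.   1.07 1.8 ] [524.9 159.1 114.9] -y yaw deg -7.1 z [-0.  0. -1.] w 0.1 F [-0.2  0.3  0.4]
wrist base 8267 ((526.1799926757812, 158.9471893310547), (100.07581329345703, 128.69517517089844), 82.93458557128906) 23.0
wrist yel 1970 fwd 4.0 49.0 25.4 lat -9.0 6.0 -1.2 z 80.0 140.0 101.2 top(fwd,lat) (np.float64(7.1), np.float64(-1.1))
scene base 632 ((526.887939453125, 159.8643798828125), (100.93812561035156, 133.0958709716797), 82.93927764892578) 24.9
scene yel 204 fwd -42.0 57.0 14.9 lat -9.0 8.0 2.1 z 49.0 131.0 94.9 top(fwd,lat) (np.float64(0.6), np.float64(0.8))
```

>>> play_rows(series="0.4 -0.05 0 0 0 0 -1; 0.4 -0.05 0 0 0 0 -1; 0.4 -0.05 0 0 0 0 -1; 0.4 -0.05 0 0 0 0 -1; 0.4 -0.05 0 0 0 0 -1; 0.4 -0.05 0 0 0 0 -1; 0.4 -0.05 0 0 0 0 -1; 0.4 -0.05 0 0 0 0 -1")

```text
time: 9.43
position: [556.9, 155.1, 114.9]
tool_rot: [2.08, -2.354, -0.0]
wrist_force: [-0.6, 0.5, 0.0]
width: 0.0
```

```bash
python3 look.py e2 wrist scene; python3 - <<'E'
import cv2
o=[]
for n in 'd2','e2':
    a=cv2.imread(f'pics/{n}_wrist.png')[80:260,200:370]; o.append(cv2.resize(a,(265,281),interpolation=2))
    a=cv2.imread(f'pics/{n}_scene.png')[190:250,295:355]; o.append(cv2.resize(a,(281,281),interpolation=2))
cv2.imwrite('pics/crop3.png',cv2.vconcat([cv2.hconcat(o[:2]),cv2.hconcat(o[2:])]))
E
```

```text
9.43 [ 0.1   0.17  1.9  -0.    1.07  1.79] [556.9 155.1 114.9] -y yaw deg -7.1 z [-0. -0. -1.] w 0.0 F [-0.6  0.5  0. ]
wrist base 7391 ((534.0673217773438, 157.96214294433594), (100.22832489013672, 113.57636260986328), 82.85545349121094) 23.0
wrist yel 959 fwd -33.0 50.0 28.0 lat -8.0 6.0 -0.7 z 79.0 140.0 92.0 top(fwd,lat) (np.float64(24.6), np.float64(-0.2))
scene base 639 ((527.8501586914062, 159.47189331054688), (101.34618377685547, 132.240478515625), 83.0304946899414) 24.9
scene yel 201 fwd -42.0 49.0 15.4 lat -32.0 9.0 2.4 z 46.0 130.0 93.4 top(fwd,lat) (np.float64(2.3), np.float64(2.4))
```

View pics/crop3.png

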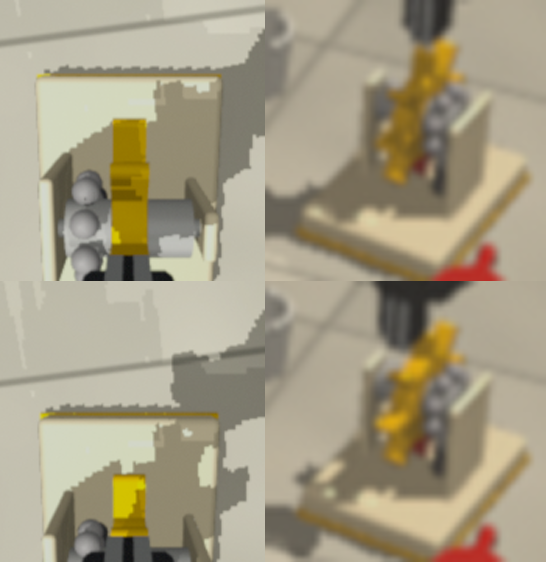

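```bash
cat > prof.py <<'E'
import sys
from h import *
# wrist_from tool fixed; reconstruct camera pose by TCP pose
from scipy.spatial.transform import Rotation as Ro
C=np.array([[1,0,0,-.39],[0,-.966,-.259,-65.84],[0,.259,-.966,-163.2],[0,0,0,1.]])
def prof(n,pos):
    i=eyes.camera_info('wrist'); s=sense(); T=np.array(i['world_from_camera']); T=T.copy(); T[:3,3]+=np.array(pos)-s['position']; i=dict(i); i['world_from_camera']=T
    d=np.load(n+'_wrist.npy'); im=cv2.imread(f'pics/{n}_wrist.png'); Q=cloud('wrist',np.ones(d.shape,bool),d,i); col=im[d>0]
    h=cv2.cvtColor(col[None],cv2.COLOR_BGR2HSV)[0]
    e=np.array([.993,-.1175]); rel=Q[:,:2]-[526,159.2]; f=rel@e; l=rel@[.1175,.993]
    m=(h[:,0]>15)&(h[:,0]<35)&(h[:,1]>140)&(abs(l)<6)&(Q[:,2]>45)&(abs(f)<60)
    print(n,[(k,int(np.median(Q[m&(abs(f-k)<1.5)][:,2])),h[m&(abs(f-k)<1.5)].mean(0).round().astype(int).tolist()) for k in range(-51,55,3) if (m&(abs(f-k)<1.5)).sum()>2])
for n,p in [('c',(505.7,161.6,115.9)),('d1',(533.9,158.1,115.9)),('e1',(490.5,163.1,161.7)),('c2',(504.9,161.7,115.5)),('d2',(524.9,159.1,114.9)),('e2',(556.9,155.1,114.9))]: prof(n,p)
E
python3 prof.py
```

```text
c [(-21, 104, [25, 255, 195]), (-18, 103, [25, 255, 195]), (-15, 104, [26, 255, 195]), (-12, 106, [25, 255, 173]), (-9, 108, [23, 232, 149]), (-3, 126, [24, 254, 127]), (0, 126, [24, 253, 153]), (3, 119, [24, 255, 134]), (6, 108, [24, 254, 157]), (9, 107, [24, 254, 159]), (12, 106, [24, 254, 159]), (15, 104, [24, 255, 158]), (18, 103, [24, 254, 139]), (21, 105, [24, 254, 157]), (24, 108, [25, 255, 196]), (27, 111, [25, 255, 195]), (30, 113, [27, 255, 209]), (33, 112, [26, 254, 194]), (36, 82, [27, 255, 199]), (39, 82, [27, 255, 199]), (42, 82, [28, 255, 207]), (45, 82, [26, 255, 207]), (48, 81, [24, 142, 182])]
d1 [(6, 107, [27, 255, 201]), (9, 107, [27, 255, 204]), (12, 105, [26, 255, 200]), (15, 104, [25, 255, 195]), (18, 103, [24, 248, 155]), (21, 105, [24, 244, 120]), (24, 108, [24, 255, 140]), (27, 111, [24, 255, 150]), (30, 112, [24, 254, 155]), (33, 112, [24, 254, 153]), (36, 82, [24, 251, 148]), (39, 82, [24, 252, 151]), (42, 82, [24, 253, 152]), (45, 82, [24, 254, 158]), (48, 81, [24, 213, 150])]
e1 [(-48, 81, [24, 200, 200]), (-45, 82, [27, 255, 209]), (-36, 112, [27, 255, 
[... 1461 characters left out ...]
8]), (12, 106, [24, 252, 160]), (15, 104, [24, 253, 160]), (18, 103, [24, 255, 141]), (21, 105, [24, 254, 119]), (24, 108, [24, 255, 137]), (27, 111, [24, 255, 129]), (30, 113, [24, 254, 147]), (33, 112, [24, 254, 152]), (36, 82, [24, 255, 151]), (39, 82, [24, 255, 153]), (42, 82, [24, 255, 152]), (45, 82, [24, 255, 161]), (48, 81, [24, 254, 168])]
e2 [(-33, 113, [29, 236, 204]), (-30, 113, [26, 255, 202]), (-27, 110, [25, 249, 186]), (21, 181, [26, 232, 122]), (24, 181, [23, 205, 91]), (27, 88, [24, 247, 131]), (30, 83, [25, 254, 165]), (33, 110, [25, 254, 174]), (36, 82, [27, 255, 190]), (39, 82, [27, 254, 200]), (42, 82, [27, 240, 189]), (45, 82, [27, 255, 207]), (48, 80, [24, 233, 166])]
```

```bash
python3 - <<'E'
from h import *
s=sense(); print(s['time'],s['position'],s['width'],s['wrist_force'])
d=np.load('e2_scene.npy'); im=cv2.imread('pics/e2_scene.png'); Q=cloud('scene',np.ones(d.shape,bool),d); col=im[d>0].max(1)
m=(np.hypot(Q[:,0]-557,Q[:,1]-155)<30)&(col<75)&(Q[:,2]>100)
W=Q[m];print(len(W)); 
for z in range(105,200,6):
    k=abs(W[:,2]-z)<3
    if k.any(): print(z,k.sum(),W[k].mean(0).round(),W[k].min(0).round(),W[k].max(0).round())
a=im[150:250,280:380]; cv2.imwrite('pics/crop4.png',cv2.resize(a,(600,600),interpolation=2))
E
```

```text
9.525 [557.07019234 155.04214588 114.97841745] 0.12951201798036138 [ 0.4814879  -0.45347147 -0.77127185]
507
147 1 [562. 160. 147.] [562. 160. 147.] [562. 160. 147.]
153 9 [566. 159. 153.] [561. 146. 150.] [570. 166. 156.]
159 9 [565. 159. 159.] [562. 145. 157.] [570. 169. 161.]
165 11 [566. 160. 165.] [563. 145. 162.] [569. 169. 168.]
171 8 [565. 159. 172.] [562. 144. 169.] [568. 169. 174.]
177 15 [566. 159. 177.] [560. 147. 175.] [572. 171. 180.]
183 20 [566. 156. 184.] [549. 137. 181.] [574. 172. 186.]
189 37 [564. 156. 189.] [549. 126. 186.] [574. 180. 192.]
195 37 [564. 150. 194.] [546. 126. 192.] [574. 180. 198.]
```

View pics/crop4.png

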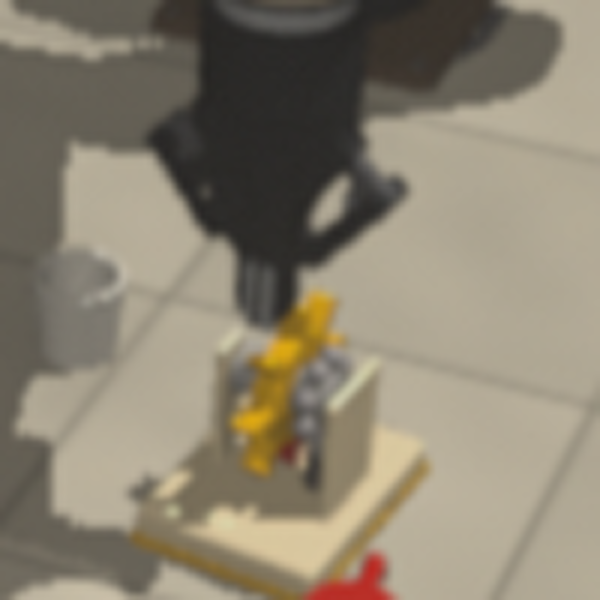

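```bash
python3 - <<'E'
from h import *
from scipy.spatial.transform import Rotation as Ro
s=sense(); R=Ro.from_rotvec(s['tool_rot']).as_matrix()
i=eyes.camera_info('wrist')
for n in ('a','e1','e2'):
    d=np.load(n+'_wrist.npy')
    for v in range(242,248):
        print(n,v,[ (np.round(R.T@(px2w('wrist',u,v,d[v,u],i)-s['position']),1)).tolist() for u in (273,278,286,291)])
# predicted row of front bottom edge at tool z=-20..-32
M=np.linalg.inv(np.array(i['world_from_camera']))
for z in (0,-20,-24,-26,-28,-30):
    p=M@np.r_[s['position']+R@[0,-11.,z],1]; print(z, i['cy']-i['fy']*p[1]/-p[2])
E
```

```text
a 242 [[-12.0, 82.0, 216.7], [-5.3, 81.7, 216.0], [5.4, 82.1, 217.1], [12.1, 82.5, 218.1]]
a 243 [[-4.7, -11.5, -25.1], [-2.3, -11.2, -24.4], [1.7, -11.3, -24.7], [4.1, -11.6, -25.5]]
a 244 [[-4.7, -11.5, -26.4], [-2.2, -11.6, -26.8], [1.6, -11.0, -25.1], [4.0, -11.7, -26.9]]
a 245 [[-4.6, -11.4, -27.4], [-2.2, -11.4, -27.5], [1.6, -11.3, -27.3], [4.0, -11.6, -28.1]]
a 246 [[-4.6, -11.6, -29.3], [-2.2, -10.9, -27.6], [1.6, -11.5, -29.0], [4.0, -11.6, -29.4]]
a 247 [[-4.5, -11.5, -30.4], [-2.2, -11.8, -31.0], [1.6, -11.6, -30.6], [3.9, -11.7, -30.7]]
e1 242 [[-10.4, 61.0, 162.9], [-4.6, 60.9, 162.5], [4.5, 61.1, 162.9], [10.3, 60.5, 161.6]]
e1 243 [[-4.7, -11.7, -25.7], [-2.3, -11.4, -24.8], [1.6, -11.7, -25.6], [4.1, -11.3, -24.6]]
e1 244 [[-4.6, -11.7, -26.8], [-2.2, -11.7, -26.9], [1.6, -11.0, -25.2], [4.0, -11.6, -26.7]]
e1 245 [[-4.6, -11.5, -27.6], [-2.2, -11.8, -28.4], [1.6, -11.5, -27.8], [4.0, -11.5, -27.7]]
e1 246 [[-4.6, -11.3, -28.5], [-2.2, -11.7, -29.6], [1.6, -11.9, -30.1], [4.0, -11.2, -28.2]]
e1 247 [[-4.6, -11.4, -30.0], [-2.2, -11.2, -29.5], [1.6, -11.7, -30.7], [3.9, -11.7, -30.8]]
e2 242 [[-5.5, -1.6, 1.7], [-2.6, -1.6, 1.6], [2.1, -1.7, 1.4], [5.0, -1.5, 1.9]]
e2 243 [[-4.7, -11.0, -24.0], [-2.2, -11.6, -25.4], [1.6, -11.4, -25.0], [4.1, -11.4, -25.0]]
e2 244 [[-4.7, -11.4, -26.2], [-2.2, -11.4, -26.1], [1.6, -11.5, -26.4], [4.1, -11.4, -26.2]]
e2 245 [[-4.6, -11.7, -28.3], [-2.2, -11.4, -27.5], [1.6, -11.6, -27.9], [4.0, -11.6, -27.9]]
e2 246 [[-4.6, -11.2, -28.2], [-2.2, -10.9, -27.4], [1.6, -11.8, -29.8], [4.0, -11.2, -28.2]]
e2 247 [[-4.5, -11.5, -30.3], [-2.2, -11.3, -29.8], [1.6, -11.7, -30.8], [4.0, -11.3, -29.7]]
0 227.55771827948388
-20 240.18057920866136
-24 243.0989571602757
-26 244.6157999807739
-28 246.17313056976178
-30 247.7725919118995
```

>>> play_rows(series="-1 0.1 1.0 0 0 0 -1; -2 0.2 0 0 0 0 -1; -2 0.3 0 0 0 0 -1; -0.1 0.05 -0.8 0 0 0 -1; 0 0 -0.8 0 0 0 -1; 0 0 -0.8 0 0 0 -1; 0 0 0 0 0 0 -1; 0 0 0 0 0 0 -1")

```text
time: 10.52
position: [506.0, 161.5, 100.8]
tool_rot: [2.08, -2.354, -0.0]
wrist_force: [0.6, -0.0, 0.6]
width: -0.1
```

```bash
python3 look.py c3 wrist scene;  python3 - <<'E'
import cv2
o=[]
for n in ['c3']:
    a=cv2.imread(f'pics/{n}_wrist.png')[80:280,180:380]; o.append(cv2.resize(a,(400,400),interpolation=2))
    a=cv2.imread(f'pics/{n}_scene.png')[190:250,295:355]; o.append(cv2.resize(a,(400,400),interpolation=2))
cv2.imwrite('pics/crop5.png',cv2.hconcat(o[:2]))
E
```

```text
10.53 [0.12 0.09 2.02 0.   1.04 1.81] [506.  161.5 100.8] -y yaw deg -7.1 z [-0.  0. -1.] w -0.1 F [ 0.6 -0.   0.6]
wrist base 10042 ((526.45849609375, 158.93431091308594), (100.23217010498047, 128.51429748535156), 82.91412353515625) 23.0
wrist yel 3034 fwd -15.0 49.0 19.0 lat -8.0 6.0 -0.9 z 80.0 129.0 106.3 top(fwd,lat) (np.float64(3.7), np.float64(-0.9))
scene base 635 ((526.2158203125, 160.72604370117188), (102.18824768066406, 133.15264892578125), 80.88874816894531) 24.9
scene yel 201 fwd -40.0 50.0 16.2 lat -32.0 11.0 2.6 z 46.0 133.0 94.2 top(fwd,lat) (np.float64(4.8), np.float64(2.7))
```

View pics/crop5.png

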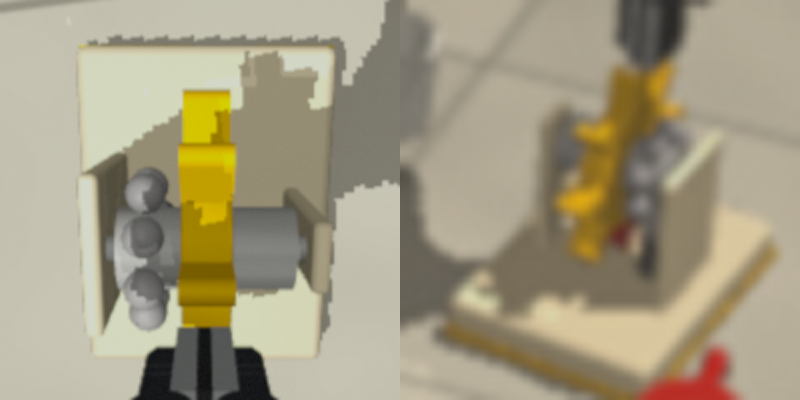

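>>> play_rows(series="0 0 -0.4 0 0 0 -1; 0 0 -0.45 0 0 0 -1; 0 0 0 0 0 0 -1; 0 0 0 0 0 0 -1")

```text
time: 11.12
position: [505.6, 161.6, 92.3]
tool_rot: [2.08, -2.354, -0.0]
wrist_force: [0.4, -0.2, -0.0]
width: 0.2
```

```bash
python3 look.py c4 wrist;  python3 - <<'E'
from h import *
from scipy.spatial.transform import Rotation as Ro
s=sense(); i=eyes.camera_info('wrist'); d=np.load('c4_wrist.npy')
e=np.array([.993,-.1175])
for v in range(205,256,3):
    o=[]
    for u in (276,282,288):
        p=px2w('wrist',u,v,d[v,u],i); r=p[:2]-[526,159.2]; o.append((round(r@e,1),round(r@[.1175,.993],1),round(p[2],1)))
    print(v,o)
im=cv2.imread('pics/c4_wrist.png')[80:280,180:380]; cv2.imwrite('pics/crop6.png',cv2.resize(im,(500,500),interpolation=2))
E
```

```text
11.12 [ 0.12  0.1   2.02 -0.    1.02  1.81] [505.6 161.6  92.3] -y yaw deg -7.1 z [-0. -0. -1.] w 0.2 F [ 0.4 -0.2 -0. ]
wrist base 10460 ((526.1798095703125, 159.0316162109375), (100.07146453857422, 128.36865234375), 82.8089370727539) 23.0
wrist yel 3234 fwd -11.0 49.0 20.4 lat -8.0 6.0 -0.9 z 81.0 128.0 106.2 top(fwd,lat) (np.float64(3.8), np.float64(-0.8))
205 [(np.float64(7.5), np.float64(3.2), np.float64(107.3)), (np.float64(7.8), np.float64(0.2), np.float64(108.5)), (np.float64(7.6), np.float64(-2.9), np.float64(107.7))]
208 [(np.float64(6.3), np.float64(3.2), np.float64(108.6)), (np.float64(6.2), np.float64(0.2), np.float64(108.2)), (np.float64(5.8), np.float64(-2.9), np.float64(107.1))]
211 [(np.float64(4.6), np.float64(3.2), np.float64(108.3)), (np.float64(4.7), np.float64(0.2), np.float64(108.5)), (np.float64(4.8), np.float64(-2.8), np.float64(109.0))]
214 [(np.float64(3.1), np.float64(3.2), np.float64(108.5)), (np.float64(3.1), np.float64(0.2), np.float64(108.7)), (np.float64(3.1), np.float64(-2.8), np.float64(108.7))]
217 [(np.float64(3.0), np.float64(3.1), np.float64(113
[... 1495 characters left out ...]
4))]
244 [(np.float64(-9.0), np.float64(3.2), np.float64(118.8)), (np.float64(-9.3), np.float64(0.3), np.float64(118.2)), (np.float64(-8.8), np.float64(-2.6), np.float64(119.4))]
247 [(np.float64(-9.2), np.float64(3.1), np.float64(122.2)), (np.float64(-9.1), np.float64(0.3), np.float64(122.5)), (np.float64(-8.8), np.float64(-2.5), np.float64(123.3))]
250 [(np.float64(-8.7), np.float64(3.0), np.float64(127.1)), (np.float64(-9.1), np.float64(0.3), np.float64(126.0)), (np.float64(-9.4), np.float64(-2.5), np.float64(125.5))]
253 [(np.float64(-9.2), np.float64(3.0), np.float64(129.3)), (np.float64(-8.8), np.float64(0.3), np.float64(130.2)), (np.float64(-9.2), np.float64(-2.4), np.float64(129.4))]
```

View pics/crop6.png

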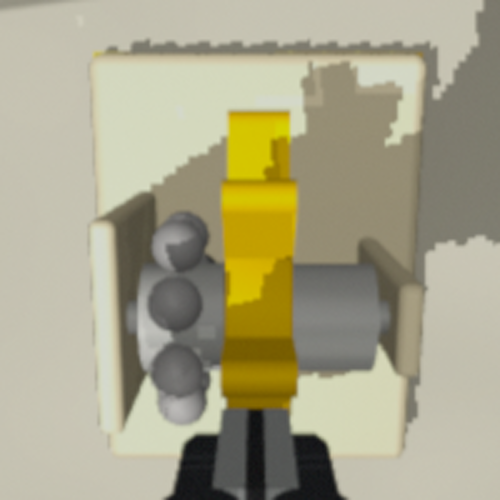

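>>> play_rows(series="0.4 -0.05 0 0 0 0 -1; 0.4 -0.05 0 0 0 0 -1; 0.4 -0.05 0 0 0 0 -1; 0.4 -0.05 0 0 0 0 -1; 0.4 -0.05 0 0 0 0 -1")

```text
time: 11.8
position: [525.9, 159.0, 92.1]
tool_rot: [2.08, -2.354, 0.0]
wrist_force: [-0.7, 0.2, -1.4]
width: 0.3
```

```bash
python3 look.py d3 wrist;  python3 - <<'E'
from h import *
im=cv2.imread('pics/d3_wrist.png')[80:280,180:380]; cv2.imwrite('pics/crop7.png',cv2.resize(im,(500,500),interpolation=2))
E
```

```text
11.8 [ 0.11  0.14  1.98 -0.    1.02  1.8 ] [525.9 159.   92.1] -y yaw deg -7.1 z [ 0. -0. -1.] w 0.3 F [-0.7  0.2 -1.4]
wrist base 9540 ((526.255615234375, 159.04757690429688), (100.25637817382812, 128.9051055908203), 82.79835510253906) 23.0
wrist yel 2060 fwd 7.0 47.0 29.6 lat -10.0 6.0 -1.1 z 62.0 125.0 101.4 top(fwd,lat) (np.float64(19.9), np.float64(-1.0))
```

View pics/crop7.png

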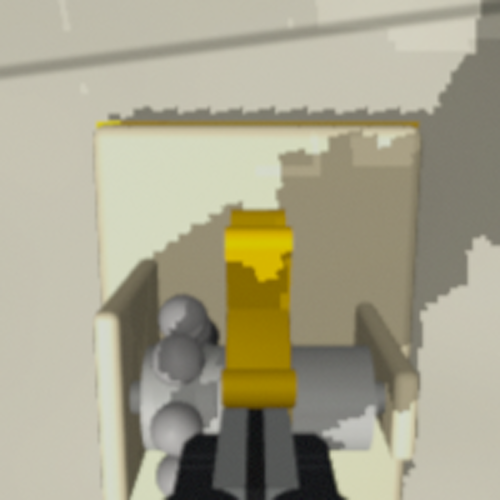

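>>> play_rows(series="0.4 -0.05 0 0 0 0 -1; 0.4 -0.05 0 0 0 0 -1; 0.4 -0.05 0 0 0 0 -1; 0.4 -0.05 0 0 0 0 -1; 0.4 -0.05 0 0 0 0 -1; 0.4 -0.05 0 0 0 0 -1; 0.4 -0.05 0 0 0 0 -1; 0.3 -0.03 0 0 0 0 -1")

```text
time: 12.85
position: [557.1, 155.3, 92.7]
tool_rot: [-2.08, 2.354, -0.0]
wrist_force: [-0.6, -0.6, 1.0]
width: -0.0
```

>>> play_rows(series="0 0 0 0 0 0 -1; 0 0 2.0 0 0 0 -1; 0 0 2.0 0 0 0 -1; -2 0.25 0 0 0 0 -1; -2 0.23 0 0 0 0 -1; -1.6 0.18 0 0 0 0 -1; 0 0 0 0 0 0 -1; 0 0 0 0 0 0 -1")

```text
time: 13.85
position: [501.3, 161.9, 133.1]
tool_rot: [-2.079, 2.353, -0.001]
wrist_force: [0.2, 0.7, 0.3]
width: -0.0
```

```bash
python3 look.py e3 wrist scene;  python3 - <<'E'
import cv2
o=[]
for n in ['e3']:
    a=cv2.imread(f'pics/{n}_wrist.png')[80:280,180:380]; o.append(cv2.resize(a,(400,400),interpolation=2))
    a=cv2.imread(f'pics/{n}_scene.png')[190:250,295:355]; o.append(cv2.resize(a,(400,400),interpolation=2))
cv2.imwrite('pics/crop8.png',cv2.hconcat(o[:2]))
E
```

```text
13.85 [ 0.12  0.04  2.01 -0.    1.1   1.81] [501.3 161.9 133.1] -y yaw deg -7.1 z [ 0.001  0.    -1.   ] w -0.0 F [0.2 0.7 0.3]
wrist base 8462 ((526.1802368164062, 159.0544891357422), (100.15326690673828, 128.469970703125), 82.90962219238281) 23.0
wrist yel 2641 fwd -28.0 49.0 11.1 lat -8.0 6.0 -1.2 z 80.0 128.0 106.4 top(fwd,lat) (np.float64(3.7), np.float64(-0.6))
scene base 639 ((526.7295532226562, 160.15951538085938), (102.58218383789062, 134.916259765625), 83.09970092773438) 24.6
scene yel 208 fwd -45.0 52.0 15.5 lat -31.0 9.0 2.6 z 47.0 131.0 94.1 top(fwd,lat) (np.float64(5.3), np.float64(1.9))
```

View pics/crop8.png

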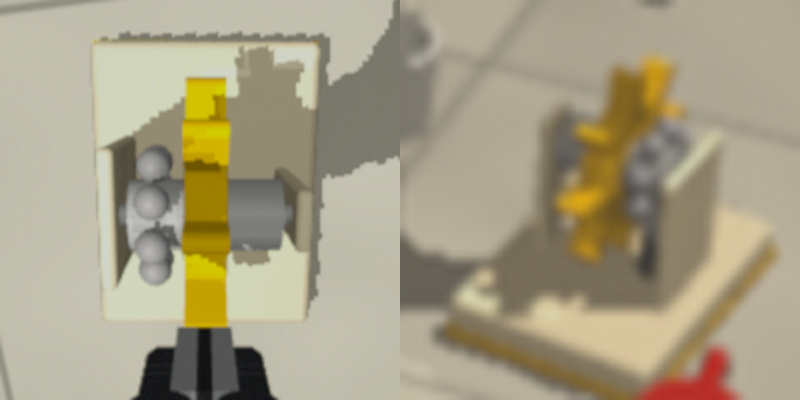

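>>> play_rows(series="0.4 -0.05 -1.5 0 0 0 -1; 0 0 -1.3 0 0 0 -1; 0 0 -0.8 0 0 0 -1; 0 0 -0.45 0 0 0 -1; 0 0 0 0 0 0 -1; 0 0 0 0 0 0 -1")

```text
time: 14.7
position: [504.7, 161.5, 92.1]
tool_rot: [-2.08, 2.354, -0.0]
wrist_force: [-0.0, 0.0, -0.7]
width: 0.2
```

```bash
python3 look.py c5 wrist
```

```text
14.7 [0.12 0.1  2.02 0.   1.02 1.81] [504.7 161.5  92.1] -y yaw deg -7.1 z [ 0.  0. -1.] w 0.2 F [-0.   0.  -0.7]
wrist base 10497 ((526.139404296875, 159.00489807128906), (100.31283569335938, 128.11863708496094), 82.89127349853516) 23.0
wrist yel 3282 fwd -12.0 49.0 20.1 lat -10.0 6.0 -0.8 z 80.0 129.0 106.2 top(fwd,lat) (np.float64(3.8), np.float64(-1.0))
```

Same start as before; draw 52 mm, lift, and go back.

>>> play_rows(series="0.4 -0.05 0 0 0 0 -1; 0.4 -0.05 0 0 0 0 -1; 0.4 -0.05 0 0 0 0 -1; 0.4 -0.05 0 0 0 0 -1; 0.4 -0.05 0 0 0 0 -1; 0.4 -0.05 0 0 0 0 -1; 0.4 -0.05 0 0 0 0 -1; 0.4 -0.05 0 0 0 0 -1")

```text
time: 15.75
position: [537.5, 157.3, 92.2]
tool_rot: [-2.079, 2.354, -0.001]
wrist_force: [0.9, 0.2, -1.3]
width: 0.1
```

>>> play_rows(series="0.4 -0.05 0 0 0 0 -1; 0.4 -0.05 0 0 0 0 -1; 0.4 -0.05 0 0 0 0 -1; 0.4 -0.05 0 0 0 0 -1; 0.4 -0.05 0 0 0 0 -1; 0 0 0 0 0 0 -1; 0 0 2.0 0 0 0 -1; 0 0 2.0 0 0 0 -1")

```text
time: 16.75
position: [556.9, 154.9, 133.5]
tool_rot: [-2.08, 2.354, -0.001]
wrist_force: [0.7, -0.5, 0.7]
width: -0.1
```

>>> play_rows(series="-2 0.25 0 0 0 0 -1; -2 0.23 0 0 0 0 -1; -1.6 0.18 0 0 0 0 -1; 0 0 0 0 0 0 -1; 0 0 0 0 0 0 -1")

```text
time: 17.38
position: [501.3, 161.5, 132.6]
tool_rot: [-2.079, 2.353, -0.001]
wrist_force: [0.5, -1.0, -0.3]
width: 0.1
```

```bash
cat > crop.py <<'E'
import cv2,sys
n=sys.argv[1]
a=cv2.imread(f'pics/{n}_wrist.png')[80:280,180:380]
b=cv2.imread(f'pics/{n}_scene.png')[190:250,295:355]
cv2.imwrite(f'pics/{n}_crop.png',cv2.hconcat([cv2.resize(x,(400,400),interpolation=2) for x in (a,b)]))
E
python3 look.py e4 wrist scene; python3 crop.py e4
```

```text
17.38 [ 0.12  0.04  2.01 -0.    1.1   1.81] [501.3 161.5 132.6] -y yaw deg -7.1 z [ 0.001  0.    -1.   ] w 0.1 F [ 0.5 -1.  -0.3]
wrist base 8470 ((526.2853393554688, 158.96005249023438), (100.09043884277344, 128.18948364257812), 82.92395782470703) 23.0
wrist yel 2635 fwd -28.0 49.0 11.0 lat -8.0 6.0 -1.0 z 80.0 128.0 106.5 top(fwd,lat) (np.float64(4.2), np.float64(-0.8))
scene base 630 ((528.7589721679688, 159.03912353515625), (102.15374755859375, 134.2930908203125), 82.93338012695312) 24.7
scene yel 205 fwd -33.0 48.0 16.3 lat -32.0 8.0 2.3 z 47.0 131.0 93.2 top(fwd,lat) (np.float64(4.5), np.float64(2.3))
```

View pics/e4_crop.png

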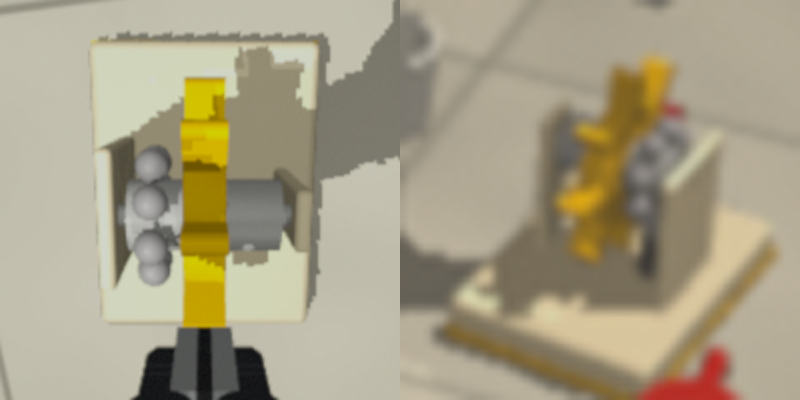

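The crimson rib now shows at the back, at crop (675,110), which fits -90°. Two clicks are left.

>>> play_rows(series="0.4 0 -1.5 0 0 0 -1; 0 0 -1.3 0 0 0 -1; 0 0 -0.8 0 0 0 -1; 0 0 -0.45 0 0 0 -1; 0 0 0 0 0 0 -1; 0 0 0 0 0 0 -1")

```text
time: 18.23
position: [504.9, 161.5, 91.7]
tool_rot: [-2.08, 2.354, -0.001]
wrist_force: [1.2, 0.1, 0.5]
width: -0.2
```

```bash
python3 look.py c6 wrist
```

```text
18.23 [ 0.12  0.1   2.02 -0.    1.02  1.81] [504.9 161.5  91.7] -y yaw deg -7.1 z [ 0.001  0.    -1.   ] w -0.2 F [1.2 0.1 0.5]
wrist base 10535 ((526.0043334960938, 158.97088623046875), (100.13558197021484, 128.84718322753906), 82.9779052734375) 23.0
wrist yel 3287 fwd -12.0 49.0 20.2 lat -8.0 6.0 -1.0 z 81.0 129.0 106.2 top(fwd,lat) (np.float64(3.6), np.float64(-0.9))
```

>>> play_rows(series="0.4 -0.05 0 0 0 0 -1; 0.4 -0.05 0 0 0 0 -1; 0.4 -0.05 0 0 0 0 -1; 0.4 -0.05 0 0 0 0 -1; 0.4 -0.05 0 0 0 0 -1; 0.4 -0.05 0 0 0 0 -1; 0.4 -0.05 0 0 0 0 -1; 0.4 -0.05 0 0 0 0 -1")

```text
time: 19.27
position: [537.7, 157.4, 91.7]
tool_rot: [-2.079, 2.353, -0.002]
wrist_force: [1.2, 0.6, -0.8]
width: 0.3
```

>>> play_rows(series="0.4 -0.05 0 0 0 0 -1; 0.4 -0.05 0 0 0 0 -1; 0.4 -0.05 0 0 0 0 -1; 0.4 -0.05 0 0 0 0 -1; 0.4 -0.05 0 0 0 0 -1; 0 0 0 0 0 0 -1; 0 0 2.0 0 0 0 -1; 0 0 2.0 0 0 0 -1")

```text
time: 20.27
position: [556.9, 155.0, 133.1]
tool_rot: [-2.08, 2.354, -0.001]
wrist_force: [0.4, 0.5, 0.9]
width: 0.4
```

>>> play_rows(series="-2 0.25 0 0 0 0 -1; -2 0.23 0 0 0 0 -1; -1.6 0.18 0 0 0 0 -1; 0 0 0 0 0 0 -1; 0 0 0 0 0 0 -1")

```text
time: 20.9
position: [501.4, 161.6, 132.1]
tool_rot: [-2.079, 2.353, -0.002]
wrist_force: [-0.2, 1.7, -0.1]
width: -0.1
```

```bash
python3 look.py e5 wrist scene; python3 crop.py e5
```

```text
20.9 [ 0.12  0.04  2.01 -0.    1.09  1.81] [501.4 161.6 132.1] -y yaw deg -7.1 z [ 0.002  0.    -1.   ] w -0.1 F [-0.2  1.7 -0.1]
wrist base 8470 ((525.5015869140625, 159.0413818359375), (100.0531234741211, 129.7382049560547), 82.84935760498047) 23.0
wrist yel 2221 fwd -17.0 49.0 17.7 lat -10.0 6.0 -1.0 z 80.0 129.0 106.0 top(fwd,lat) (np.float64(3.4), np.float64(-0.9))
wrist red 441 fwd -28.0 -17.0 -22.6 lat -8.0 6.0 -0.8 z 102.0 114.0 108.4 top(fwd,lat) None
scene base 639 ((527.4244384765625, 159.70802307128906), (101.19181060791016, 132.5609588623047), 82.05840301513672) 24.7
scene yel 180 fwd -44.0 53.0 20.8 lat -32.0 8.0 1.7 z 45.0 130.0 91.4 top(fwd,lat) (np.float64(7.7), np.float64(0.9))
scene red 16 fwd -30.0 -19.0 -24.5 lat -6.0 6.0 0.2 z 106.0 117.0 111.8 top(fwd,lat) (np.float64(-26.9), np.float64(-1.3))
```

View pics/e5_crop.png

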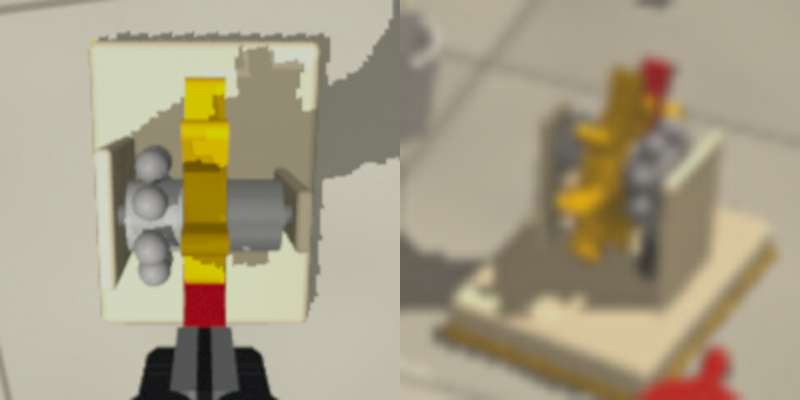

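The crimson rib leans back at -45°: crop (205,305) in the wrist view, (655,80) in the scene view. One click remains.

>>> play_rows(series="0.4 0 -1.5 0 0 0 -1; 0 0 -1.3 0 0 0 -1; 0 0 -0.8 0 0 0 -1; 0 0 -0.4 0 0 0 -1; 0 0 0 0 0 0 -1; 0 0 0 0 0 0 -1")

```text
time: 21.75
position: [504.9, 161.6, 91.7]
tool_rot: [-2.08, 2.354, -0.001]
wrist_force: [1.8, -0.7, 0.3]
width: 0.1
```

```bash
python3 look.py c7 wrist
```

```text
21.75 [ 0.12  0.1   2.02 -0.    1.02  1.81] [504.9 161.6  91.7] -y yaw deg -7.1 z [ 0.001  0.    -1.   ] w 0.1 F [ 1.8 -0.7  0.3]
wrist base 10568 ((526.0247192382812, 158.97222900390625), (100.28239440917969, 128.74224853515625), 82.97879791259766) 23.0
wrist yel 3285 fwd -12.0 49.0 20.2 lat -8.0 7.0 -1.0 z 79.0 129.0 106.3 top(fwd,lat) (np.float64(3.9), np.float64(-0.9))
```

>>> play_rows(series="0.4 -0.05 0 0 0 0 -1; 0.4 -0.05 0 0 0 0 -1; 0.4 -0.05 0 0 0 0 -1; 0.4 -0.05 0 0 0 0 -1; 0.4 -0.05 0 0 0 0 -1; 0.4 -0.05 0 0 0 0 -1; 0.4 -0.05 0 0 0 0 -1; 0.4 -0.05 0 0 0 0 -1")

```text
time: 22.8
position: [537.7, 157.5, 91.7]
tool_rot: [-2.079, 2.353, -0.002]
wrist_force: [0.7, 0.6, -0.5]
width: -0.1
```

>>> play_rows(series="0.4 -0.05 0 0 0 0 -1; 0.4 -0.05 0 0 0 0 -1; 0.4 -0.05 0 0 0 0 -1; 0.4 -0.05 0 0 0 0 -1; 0.4 -0.05 0 0 0 0 -1; 0 0 0 0 0 0 -1; 0 0 2.0 0 0 0 -1; 0 0 2.0 0 0 0 -1")

```text
time: 23.8
position: [556.9, 155.1, 133.0]
tool_rot: [-2.08, 2.354, -0.001]
wrist_force: [-0.8, -0.7, 0.4]
width: 0.1
```

>>> play_rows(series="0 0 2 0 0 0 -1; -2 0.25 1.5 0 0 0 -1; -3 0.23 0 0 0 0 -1; -3 0.18 0 0 0 0 -1; 0 0 0 0 0 0 -1; 0 0 0 0 0 0 -1; 0 0 0 0 0 0 -1")

```text
time: 24.68
position: [477.7, 161.6, 167.0]
tool_rot: [-2.079, 2.354, -0.001]
wrist_force: [0.7, 0.5, -0.9]
width: 0.1
```

```bash
python3 look.py e6 wrist scene top; python3 crop.py e6
```

```text
24.68 [ 0.12 -0.05  2.03 -0.    1.16  1.82] [477.7 161.6 167. ] -y yaw deg -7.1 z [ 0.001  0.    -1.   ] w 0.1 F [ 0.7  0.5 -0.9]
wrist base 7537 ((526.0446166992188, 159.04998779296875), (100.11194610595703, 129.15585327148438), 82.91810607910156) 23.0
wrist yel 1989 fwd -46.0 49.0 5.9 lat -8.0 6.0 -1.0 z 79.0 126.0 104.1 top(fwd,lat) (np.float64(4.3), np.float64(-2.5))
wrist red 193 fwd -1.0 5.0 2.4 lat -7.0 6.0 -1.2 z 123.0 129.0 126.4 top(fwd,lat) (np.float64(2.4), np.float64(-1.2))
scene base 635 ((528.6280517578125, 160.12521362304688), (100.70148468017578, 139.9921417236328), 82.27857971191406) 24.8
scene yel 187 fwd -42.0 52.0 17.1 lat -31.0 8.0 2.4 z 47.0 130.0 90.3 top(fwd,lat) (np.float64(4.2), np.float64(4.2))
scene red 16 fwd 1.0 6.0 3.4 lat -6.0 5.0 -0.3 z 117.0 129.0 123.5 top(fwd,lat) (np.float64(3.4), np.float64(-0.3))
top base 541 ((523.9196166992188, 158.790771484375), (98.57925415039062, 130.36289978027344), 83.59111785888672) 25.3
```

View pics/e6_crop.png

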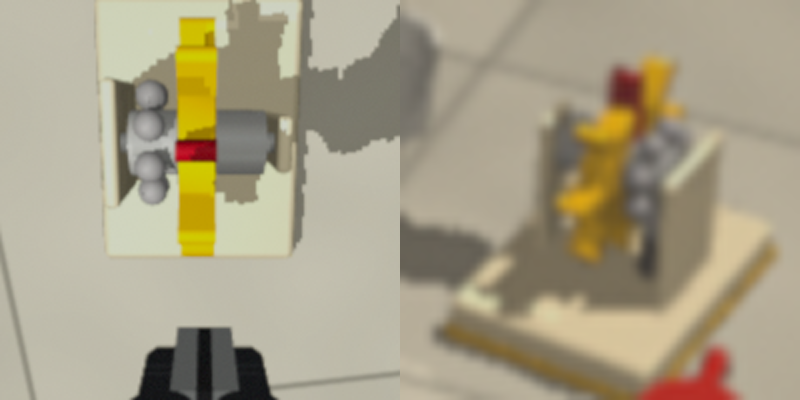

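View pics/e6_scene.png

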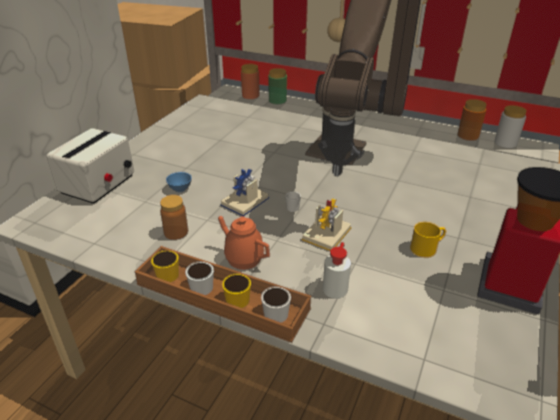

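The crimson rib stands upright: crop (196,150) in the wrist view, (627,85) in the scene view, with its end about 128 mm up. The counter hasn't moved and the tool is clear of it, so I'm handing in.

```bash
python3 -c "
from rig import hand_in
print(hand_in())"
```

```text
the job is handed in; nothing more can be done
None
```

The cup tally is zeroed: the crimson rib stands straight up and I handed the job in at about 24.8 s. I found the wheel four clicks before zero and flicked it forward four times, letting it settle and checking it after each click.

- **Last checks:** Two cameras agree on the rib. The wrist camera puts its end at about 126–129 mm with the rib over the axle, and the scene camera shows red up to 129 mm. Both report the rib 2–3 mm forward of my first estimate of the hub. I put that down to calibration, because every upright rib read the same.
- **Counter and surroundings:** The yellow counter stayed within about 1 mm and 0.2° of where it started, by the wrist camera. In the last scene picture the blue counter and the other items look where they were; I did not measure them. Wrist force readings stayed under about 2 N. The gripper was clear of everything at hand-in.
- **What disagreed:** The first two strokes passed over the wheel without touching it. The closed fingertips end about 25 mm above the reported tool point by the wrist camera, and about 30 mm by the scene camera, rather than at it as the text says. After I lowered the strokes to about 92 mm reported height, each one gave exactly one click.

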